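Turn the dust extractor's hood to the opened parcel and set its damper half open

ROBOT

A 7-joint arm with a two-finger parallel gripper is mounted at the origin on a cart in front of the work surface, level with it; the furniture and walls round the work are solid. World frame = base frame: x ahead of the robot, y to its left, z up, the work surface at z = 0. Lengths are in m, angles in rad, forces in N, time in s.
With the tool pointing down it reaches from about 0.4 to 0.875 m from the base axis. Payload 6.5 kg.
Tool frame: the origin (TCP) lies midway between the tips of the shut fingers; the grasp point (between the pads) lies bot.grip_depth behind it (bot.grip_depth is the distance from the TCP to the grasp point, in m); z points along the fingers, x is the direction in which the jaws open and shut, and the axes are right-handed (so a half turn about z gives the same grasp; the last joint's range is limited). The gripper opens to 85 mm and grips with 20 to 120 N. Pads are 22 mm wide; open, the fingers measure 114 mm over their backs; the gripper's body (76 mm by 85 mm) begins 54 mm behind the grasp point. The pads swing forward as they close: fully open they stand 13 mm farther back than shut.
Start: joints at [1.228, 0.536, -0.004, 1.538, 0.003, 1.067, -0.071], TCP at [0.178, -0.625, 0.192] pointing down, gripper open.
Joint ranges: [-2.7, 2.7], [-0.37, 2.16], [-1.27, 1.26], [0.24, 2.4], [-1.31, 4.45], [0.19, 1.91], [-2.76, 2.76]. Speed limits (rad/s): [2.39, 2.39, 3.14, 3.14, 3.14, 3.14, 3.14].

INTERFACE

Orientations are given as a unit quaternion [w, x, y, z].
In Python, from plant import readout, grab_frame, bot gives the robot as it stands. The module is installed in compiled form; this text tells all that it offers.
- The arm moves only by the tool send_rows, never from a script. Its argument "rows" is a list of rows, each a list of 3 entries, a list of its own where there are three numbers: the finger opening in m, from 0 to 0.0854, then the shift along the tool's x, y, z in m, then the turn, a rotation vector about the tool's x, y, z in rad. In form: [[grip, [tx, ty, tz], [rx, ry, rz]], ...]. A call has 1 to 12 rows; each row is the pose to reach, as a shift and turn from the pose measured when the call began, along the tool's axes at that moment; what a row does not reach only later rows make up. A row lasts 1/10 s, in which the tool goes at most 50 mm and 8.59 degrees, less where a joint would pass 70% of its speed; a pose out of reach is approached as far as the arm can. A call with a gripper value outside its range is refused whole. The fingers move at their own pace and stop on an object; "grip_force" is the grip in N (left out, the last holds). Time passes only in rows, so rows that repeat a pose let the fingers close. It gives the time, the measured TCP pose, the force and the opening at its end, in the units of the state.
- readout.read_state(): the state, without advancing time (a new reading comes with each control period).
- grab_frame(name): name is "side" or "top"; returns a dict with "color" (480x640x3 uint8, red, green, blue), "fx", "fy", "cx", "cy" (pixels), "k1" (the pictures are not rectified: a ray, as slopes to the right and down, at radius r is drawn at 1 + k1 r^2 times it, then the intrinsics apply), "R" (3x3) and "t" (3): a world point X has camera coordinates R X + t. Camera axes: x right, y down, z forward; pixel columns grow to the right and rows downward; lengths in m; the calibration is good to about 2 mm. A picture is of the moment at which its call begins. There is no depth.
- bot.close_job(): hands the job in, once; it reports no verdict.
The state is a dict: "time": time; "joint_pos": joint angles; "joint_velocities": joint speeds; "effort": joint torques, N m; "ee_pos": TCP position; "orientation": TCP orientation; "wrist_force": force on the tool from outside, world axes, zero at the start; "moment": the same for the moment, N m; "width": opening from 0.0 (shut) to 1.0 (fully open).
Only numpy, scipy, OpenCV 4.12 (cv2) and the standard library are available. Lean on these libraries where they do the work, as an engineer would, in place of code of your own. Each camera call takes 0.05 s, during which the arm holds its last target.

TASK

The opened parcel in the steel rest is about to be sampled. Swing the dust extractor's hood round until it faces that parcel squarely and sits in the index notch there, and set the damper lever to half open, over the long middle mark of its quadrant, so that the dust is caught without a draught on the scale. Do not shift the opened parcel or the sealed one.

Things in the scene. Friction and masses are not known exactly. Their poses are not given: they have to be found in the camera images.
- extractor: bench dust extractor, fixed: a grey housing 220 (x) x 200 (y) x 95 high with a white swivelling hood on top. Origin: centre of the underside, on the hood's vertical swivel axis; z up; at yaw 0 x points away from the robot, y to the left. The opened parcel stands about 305 mm from the origin on its +y side or on its -y side (within 25 mm of the y axis), the sealed parcel on the other.
- hood (a joint): swivel of the hood, rad: 0 = mouth points along the extractor's +x, +1.571 = its +y, -1.571 = its -y; grows anticlockwise from above; stops at +-2.5. A sprung ball drops into a notch every 0.785 rad (0, +-0.785, +-1.571, ..), pulls the hood home from within about 0.06 rad and lets go at about 0.65 N m; elsewhere 0.12 N m of friction holds it. May start between notches.
- tiller_grip (a point): the tiller of the hood: an upright black round grip, 24 mm thick, its straight part from 141 to 178 mm above the worktop, top at 186 mm, on a flat steel arm (top at 120 mm) 106 mm from the swivel axis on the side opposite the mouth. The point is on the grip's axis, 160 mm above the worktop; x points along the hood toward the mouth.
- hood_mouth (a point): centre of the round white bell mouth (153 mm across), 190 mm from the swivel axis and 172 mm above the worktop; x points out of the mouth. Turning, the hood sweeps a radius of 205 mm, 95 to 250 mm above the worktop, and clears both parcels.
- damper (a joint): damper lever on top of the hood's duct, swings level about the vertical spindle, rad: 0 = lever along the duct, pointing to the mouth (open), 1.571 = across it, to the right of one looking out of the mouth (shut); grows clockwise from above; stops at both. The quadrant has a mark every 0.262 rad; the long ones are at 0, 0.785 (half open) and 1.571. Friction (0.1 N m) holds the lever where it is left.
- damper_pivot (a point): spindle axis of the damper lever, at the quadrant plate's upper face: on the hood's centre line, 82 mm from the swivel axis toward the mouth, 220 mm above the worktop; x points to the mouth.
- damper_knob (a point): black round knob of the damper lever: 24 mm thick from 237 to 256 mm above the worktop, top at 262 mm, standing on the flat lever (11 mm wide, top at 226 mm), 90 mm from the spindle. The point is on the knob's axis, 246 mm above the worktop.
- parcel_open: opened parcel, green film peeled from brown paper, loose, leaning upright in a sheet-steel rest: 111 x 120 x 212 high over all. Origin: under its middle, about 18 mm above the worktop.
- sealed_parcel: sealed parcel in green film with black tape, loose, lying flat: 112 x 248 x 49 high, its long side roughly across the hood's direction. Origin: centre of its underside.

How it is judged:
By the outcome, as a careful person would: the job done as asked, in the order asked, and still so for the second after the job is handed in, with the robot touching nothing.
It also fails if it takes over 51 s, if anything falls off the work surface, if the arm or the gripper's body presses on something with over 40 N, if the wrist force passes 120 N, or if a joint passes its speed limit or range.

## Working session

There is one attempt and no reset: what is moved stays moved. The work goes in short steps, Python scripts to look and compute and a tool call to move; the robot and the scene stay as the last step left them, time stands still between calls to the robot, and variables do not carry over. Pictures are saved under pics/ and viewed, and the job is handed in when it is done.

Besides the shell and the picture viewer there is one more tool, called after "Emit:" as name(argument=value, ...) on one line, values as JSON. send_rows: Moves the arm, as the interface text tells. Its arguments: {"type":"object","properties":{"rows":{"type":"array"},"grip_force":{"type":"number"}},"required":["rows"]}

```bash
mkdir -p pics; python3 - <<'E'
from plant import readout, grab_frame, bot
import cv2,json
s=readout.read_state()
for k,v in s.items(): print(k,v)
print(bot.grip_depth)
for n in("side","top"):
    f=grab_frame(n); cv2.imwrite(f"pics/{n}0.png",f["color"][:,:,::-1])
    print(n,{k:(v.tolist() if hasattr(v,'tolist') else v) for k,v in f.items() if k!="color"})
E
```

```text
time 0.0
joint_pos [ 1.22780698  0.53718939 -0.00445147  1.53889644  0.00259997  1.06727076
 -0.07119156]
joint_velocities [ 0.00060162 -0.00116961  0.0007706  -0.00080636  0.0004686   0.00094994
 -0.00060339]
effort [-5.09453712e-04 -5.83411717e+01  1.04829211e+00 -2.59107381e+01
  1.23802229e-02  9.63847182e-03  2.02328982e-05]
ee_pos [ 0.17741586 -0.62458249  0.19118888]
orientation [-4.79826861e-04  7.97920926e-01 -6.02761498e-01 -7.36570780e-04]
wrist_force [-0.07347613  0.5778785  -0.20697396]
moment [-0.00336408  0.02273733 -0.02552701]
width 0.9975487132057346
0.0187
side {'fx': 536.201742075939, 'fy': 536.201742075939, 'cx': 317.83846836484537, 'cy': 248.0211740152456, 'k1': -0.0473451591606399, 'R': [[-0.9808084051561077, -0.19421541275667642, -0.017182718728033588], [-0.09112445023038382, 0.5345249825410087, -0.8402257896599846], [0.1723693909757275, -0.8225347509298853, -0.5419643683558623]], 't': [0.6220942644863914, 0.16124418108441896, 1.1124432686214127]}
top {'fx': 541.5148505304979, 'fy': 541.5148505304979, 'cx': 305.7562479253143, 'cy': 244.64800905952373, 'k1': -0.034317556484599505, 'R': [[-0.003654463772285278, -0.9997996033164759, -0.019682431322235225], [-0.9920962772365096, 0.00609361866257734, -0.12533093993525046], [0.12542576126137453, 0.019068849462213017, -0.9919197333414596]], 't': [0.03877577537454369, 0.6283766560209199, 1.2238566142808964]}
```

View pics/top0.png

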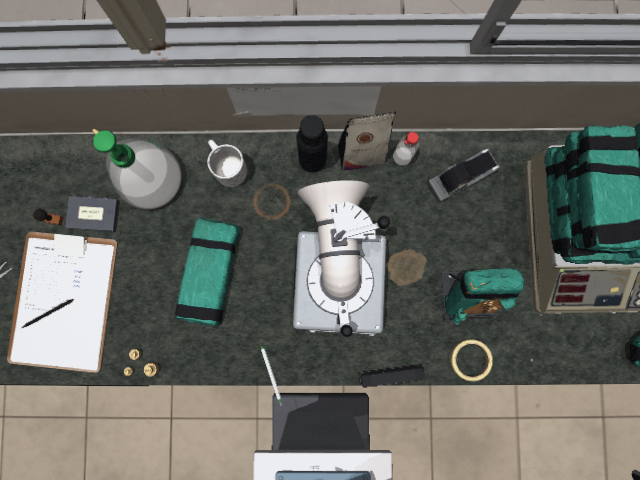

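View pics/side0.png

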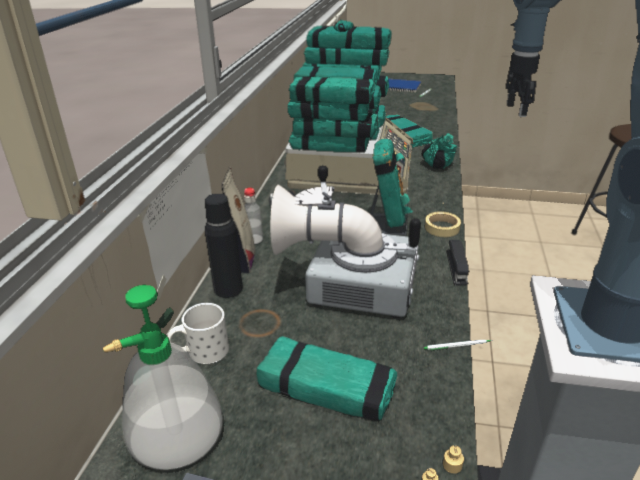

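The top view shows the opened parcel at about (485,292), on the −y side, and the sealed parcel at (208,272). The hood points roughly along +x, with the tiller grip at (346,330). The damper knob is at (384,223), close to shut. The side view agrees. Next I measure these points.

```bash
cat > h.py <<'E'
from plant import readout, grab_frame, bot
import cv2,numpy as np
def ray(f,u,v):
    K=np.array([[f["fx"],0,f["cx"]],[0,f["fy"],f["cy"]],[0,0,1]])
    p=cv2.undistortPoints(np.array([[[u,v]]],float),K,np.array([f["k1"],0,0,0,0.]))[0,0]
    R=np.array(f["R"]);t=np.array(f["t"])
    return -R.T@t, R.T@np.array([p[0],p[1],1.])
def onz(f,u,v,z):
    o,d=ray(f,u,v); return o+d*(z-o[2])/d[2]
def proj(f,X):
    K=np.array([[f["fx"],0,f["cx"]],[0,f["fy"],f["cy"]],[0,0,1]])
    return cv2.projectPoints(np.array([X],float),cv2.Rodrigues(np.array(f["R"]))[0],np.array(f["t"]),K,np.array([f["k1"],0,0,0,0.]))[0][0,0]
def tri(a,ua,b,ub):
    o1,d1=ray(a,*ua);o2,d2=ray(b,*ub)
    s=np.linalg.lstsq(np.stack([d1,-d2],1),o2-o1,rcond=None)[0]
    p,q=o1+d1*s[0],o2+d2*s[1]; return (p+q)/2,np.linalg.norm(p-q)
def crop(f,x0,y0,x1,y1,k,name):
    cv2.imwrite(f"pics/{name}.png",cv2.resize(f["color"][y0:y1,x0:x1,::-1],None,fx=k,fy=k,interpolation=cv2.INTER_CUBIC))
E
python3 - <<'E'
from h import *
f=grab_frame("top");crop(f,280,170,420,345,3.4,"t1")
g=grab_frame("side");crop(g,255,155,435,325,3.5,"s1")
E
```

```text
(no output)
```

View pics/t1.png

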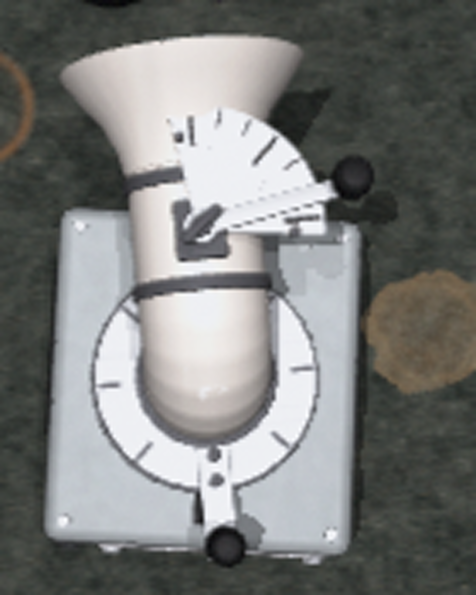

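View pics/s1.png

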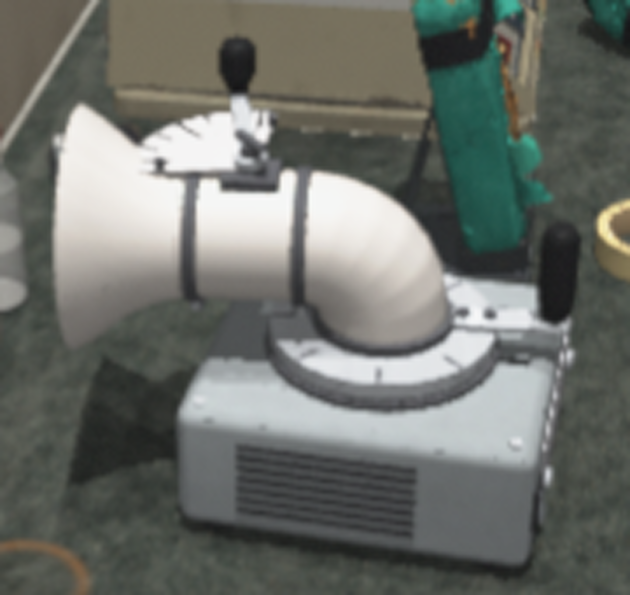

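```bash
python3 - <<'E'
from h import *
f=grab_frame("top");g=grab_frame("side")
T=lambda x,y:(280+(x-.5)/3.4,170+(y-.5)/3.4)
S=lambda x,y:(255+(x-.5)/3.5,155+(y-.5)/3.5)
sc=[onz(f,*T(*p),.095) for p in[(81,226),(346,229),(332,535),(65,520)]]
sc=np.array(sc);print(sc.round(4)); c=sc.mean(0);print("centre",c)
fr=(sc[0]+sc[1]-sc[2]-sc[3])[:2];print("yaw",np.arctan2(fr[1],fr[0])); l=(sc[0]+sc[3]-sc[1]-sc[2])[:2];print(np.arctan2(l[1],l[0])-np.pi/2)
k=onz(f,*T(352,177),.254);print("knob",k, tri(f,T(352,175),g,S(237,55)))
t=onz(f,*T(226,545),.18);print("tiller",t,"r",np.linalg.norm(t[:2]-c[:2]), tri(f,T(226,545),g,S(561,232)))
d=c[:2]-t[:2];print("hood world ang",np.arctan2(d[1],d[0]))
m1,m2=T(62,72),T(303,42)
for z in(.172,):
  a,b=onz(f,*m1,z),onz(f,*m2,z);print("mouth",a,b);m=(a+b)/2-c;print(np.arctan2(m[1],m[0]),np.linalg.norm(m[:2]))
p=c[:2]+.082*d/np.linalg.norm(d);print("pivot",p,"knob r",np.linalg.norm(k[:2]-p)); kk=k[:2]-p
print("damper",np.arctan2(d[1],d[0])-np.arctan2(kk[1],kk[0]))
# open parcel
print("parcel top",onz(f,490,285,.2))
E
```

```text
[[ 0.6404  0.0392  0.095 ]
 [ 0.6373 -0.1347  0.095 ]
 [ 0.4387 -0.1216  0.095 ]
 [ 0.4489  0.0502  0.095 ]]
centre [ 0.54131929 -0.04171408  0.095     ]
yaw -0.06146145770610371
-0.03854467629395031
knob [ 0.64505611 -0.11931526  0.254     ] (array([ 0.64491178, -0.12002225,  0.25017488]), np.float64(0.0038746304964432645))
tiller [ 0.43526207 -0.04878306  0.18      ] r 0.10629253894343255 (array([ 0.43344411, -0.04873847,  0.18145751]), np.float64(0.0037256900881205966))
hood world ang 0.06655410721651678
mouth [0.72629821 0.04896902 0.172     ] [ 0.74419881 -0.10109652  0.172     ]
0.08052672511348646 0.19455969812292379
pivot [ 0.62313775 -0.03626067] knob r 0.08589807916617982
damper 1.379329861083739
parcel top [ 0.52422005 -0.33778401  0.2       ]
```

```bash
cat > p.py <<'E'
from h import *
from scipy.spatial.transform import Rotation as Ro
def plan(targets):
    s=readout.read_state();q=s["orientation"];R0=Ro.from_quat([q[1],q[2],q[3],q[0]]);p0=np.array(s["ee_pos"])
    print("t",s["time"],"p",p0.round(4),"yaw",np.arctan2(*R0.as_matrix()[[1,0],0]).round(3),"F",np.round(s["wrist_force"],1),"j",np.round(s["joint_pos"],2),"w",round(s["width"],3))
    for x,y,z,a in targets:
        Rt=Ro.from_matrix(np.array([[np.cos(a),np.sin(a),0],[np.sin(a),-np.cos(a),0],[0,0,-1]]))
        print((R0.inv().apply(np.array([x,y,z])-p0)).round(4),(R0.inv()*Rt).as_rotvec().round(3))
E
python3 -c "
from p import *
plan([(.178,-.625,.36,-1.294),(.34,-.40,.36,-.3),(.435,-.049,.36,.3)])"
```

```text
t 0.3 p [ 0.1776 -0.625   0.1918] yaw -1.294 F [ 0.2 -1.5 -0.3] j [ 1.23  0.54 -0.    1.54  0.    1.07 -0.07] w 0.998
[-0.     -0.0004 -0.1682] [0.    0.001 0.   ]
[-0.1722 -0.2177 -0.1681] [-0.     0.001 -0.994]
[-0.4838 -0.4051 -0.1679] [-0.000e+00  1.000e-03 -1.594e+00]
```

Emit:
send_rows(rows=[[0.065,[0,0,-0.09],[0,0,0]],[0.065,[0,0,-0.168],[0,0,-0.14]],[0.065,[-0.06,-0.08,-0.168],[0,0,-0.28]],[0.065,[-0.12,-0.15,-0.168],[0,0,-0.42]],[0.065,[-0.172,-0.218,-0.168],[0,0,-0.56]],[0.065,[-0.21,-0.24,-0.168],[0,0,-0.7]],[0.065,[-0.25,-0.265,-0.168],[0,0,-0.84]],[0.065,[-0.29,-0.29,-0.168],[0,0,-0.98]],[0.065,[-0.33,-0.315,-0.168],[0,0,-1.12]],[0.065,[-0.38,-0.34,-0.168],[0,0,-1.26]],[0.065,[-0.43,-0.37,-0.168],[0,0,-1.4]],[0.065,[-0.484,-0.405,-0.168],[0,0,-1.55]]])

```text
time: 1.5
ee_pos: [0.3913, -0.1883, 0.3582]
orientation: [0.0, 0.991, 0.131, 0.0]
wrist_force: [0.7, 0.8, -0.9]
width: 0.763
```

```bash
python3 -c "
from p import *
plan([(.435,-.049,.30,1.637),(.435,-.049,.24,1.637)])"
```

```text
t 1.5 p [ 0.3913 -0.1883  0.3582] yaw 0.262 F [ 0.7  0.8 -0.9] j [ 0.85  0.03 -0.51  1.81  0.02  1.3   0.6 ] w 0.763
[ 0.0782 -0.1232  0.0582] [ 0.     0.    -1.375]
[ 0.0782 -0.1233  0.1182] [ 0.     0.    -1.375]
```

Emit:
send_rows(rows=[[0.065,[0.03,-0.04,0.0],[0,0,-0.14]],[0.065,[0.055,-0.08,0.01],[0,0,-0.28]],[0.065,[0.078,-0.123,0.02],[0,0,-0.42]],[0.065,[0.078,-0.123,0.03],[0,0,-0.56]],[0.065,[0.078,-0.123,0.04],[0,0,-0.7]],[0.065,[0.078,-0.123,0.05],[0,0,-0.84]],[0.065,[0.078,-0.123,0.058],[0,0,-0.98]],[0.065,[0.078,-0.123,0.07],[0,0,-1.12]],[0.065,[0.078,-0.123,0.08],[0,0,-1.26]],[0.065,[0.078,-0.123,0.09],[0,0,-1.375]],[0.065,[0.078,-0.123,0.1],[0,0,-1.375]],[0.065,[0.078,-0.123,0.1],[0,0,-1.375]]])

```text
time: 2.7
ee_pos: [0.4339, -0.0494, 0.2571]
orientation: [-0.001, 0.685, 0.729, -0.001]
wrist_force: [-0.2, 0.4, 0.4]
width: 0.761
```

```bash
python3 -c "
from p import *
f=grab_frame('top');cv2.imwrite('pics/t2.png',f['color'][:,:,::-1]);g=grab_frame('side');crop(g,255,55,455,325,2.2,'s2')
plan([(.435,-.049,.20,1.637),(.435,-.049,.142,1.637)])"
```

```text
t 2.8 p [ 0.4349 -0.0493  0.2583] yaw 1.634 F [ 0.4 -0.5  0.5] j [ 0.7   0.15 -0.75  1.96  0.12  1.08  1.53] w 0.766
[0.0003 0.0001 0.0583] [ 0.     0.    -0.003]
[3.000e-04 1.000e-04 1.163e-01] [ 0.     0.    -0.003]
```

View pics/s2.png

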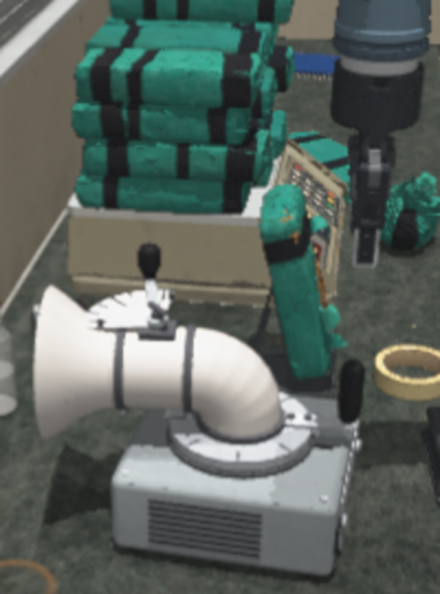

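View pics/t2.png

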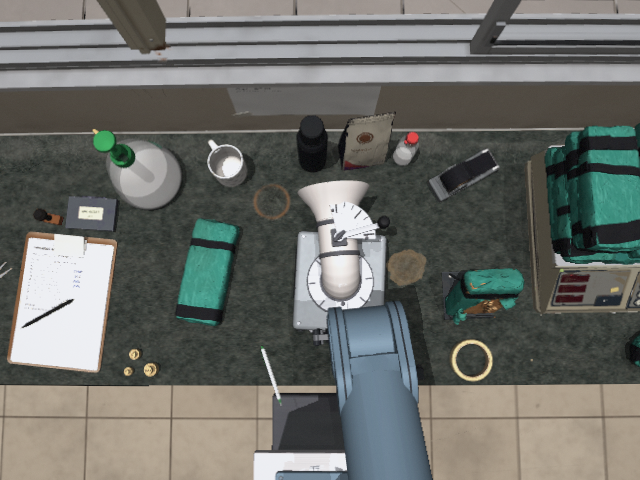

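The side view shows the open gripper upright above the tiller grip, and the top view confirms the elbow of the arm covers only the bench front. I'll descend and close.

Emit:
send_rows(rows=[[0.065,[0,0,0.03],[0,0,0]],[0.065,[0,0,0.06],[0,0,0]],[0.065,[0,0,0.09],[0,0,0]],[0.065,[0,0,0.116],[0,0,0]],[0.065,[0,0,0.116],[0,0,0]],[0.015,[0,0,0.116],[0,0,0]],[0.015,[0,0,0.116],[0,0,0]],[0.015,[0,0,0.116],[0,0,0]],[0.015,[0,0,0.116],[0,0,0]],[0.015,[0,0,0.116],[0,0,0]],[0.015,[0,0,0.116],[0,0,0]]], grip_force=30)

```text
time: 3.9
ee_pos: [0.4361, -0.0495, 0.1435]
orientation: [0.001, 0.684, 0.729, 0.001]
wrist_force: [-0.8, 0.5, 8.4]
width: 0.184
```

```bash
python3 -c "
from p import *
c=np.array([.5413,-.0417])
a0=0.067
T=[]
for i in range(1,13):
    a=a0-1.69*i/24; T.append((c[0]-.106*np.cos(a),c[1]-.106*np.sin(a),.142,a+1.571))
g=grab_frame('side');crop(g,255,55,455,325,2.2,'s3')
plan(T)"
```

```text
t 3.95 p [ 0.4361 -0.0495  0.1435] yaw 1.634 F [-0.4 -0.1  7.2] j [ 0.62  0.33 -0.7   2.09  0.29  0.82  1.37] w 0.179
[ 0.0082 -0.0003  0.0015] [0.002 0.001 0.067]
[0.0156 0.0005 0.0015] [0.002 0.001 0.137]
[0.023  0.0018 0.0015] [0.003 0.001 0.208]
[0.0302 0.0036 0.0015] [0.003 0.001 0.278]
[0.0373 0.0059 0.0015] [0.003 0.001 0.348]
[0.0442 0.0087 0.0015] [0.003 0.001 0.419]
[0.0509 0.0119 0.0015] [0.003 0.    0.489]
[0.0574 0.0157 0.0015] [0.003 0.    0.56 ]
[0.0636 0.0199 0.0015] [0.003 0.    0.63 ]
[0.0694 0.0245 0.0015] [0.003 0.    0.7  ]
[0.075  0.0295 0.0015] [0.003 0.    0.771]
[0.0801 0.0349 0.0015] [0.003 0.    0.841]
```

View pics/s3.png

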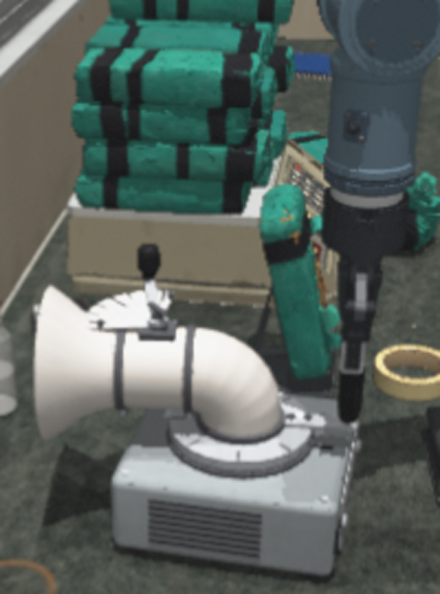

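```bash
python3 -c "
from p import *
g=grab_frame('side');cv2.imwrite('pics/s4.png',np.clip(1.8*cv2.resize(g['color'][110:310,350:480,::-1],None,fx=3,fy=3,interpolation=cv2.INTER_CUBIC)+20.,0,255))
s=readout.read_state();print(proj(g,s['ee_pos']),proj(g,[.435,-.049,.186]),proj(g,[.435,-.049,.12]));print(s['wrist_force'],s['width'],s['moment'])
f=grab_frame('top');crop(f,280,170,420,345,3.4,'t4')"
```

```text
[411.61274687 236.15099522] [413.68055957 219.10717078] [411.27408459 245.52809286]
[-0.38885427  0.08305646  7.94772655] 0.17885186570045666 [-0.02454787  0.21439007  0.05260774][ WARN:0@1.890] global loadsave.cpp:1063 imwrite_ Unsupported depth image for selected encoder is fallbacked to CV_8U.
```

View pics/s4.png

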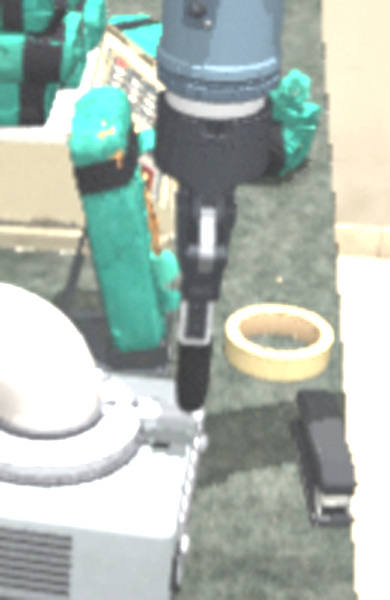

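View pics/t4.png

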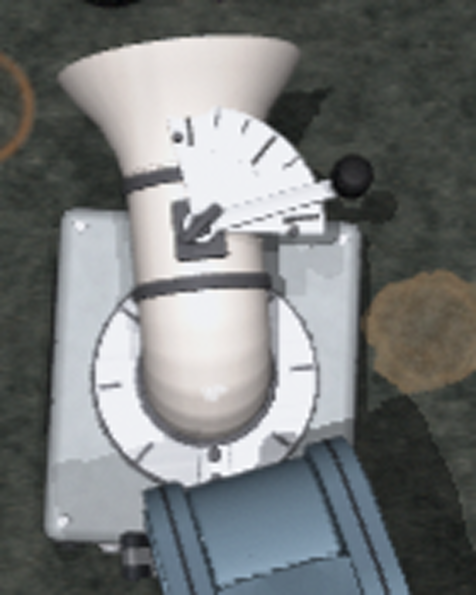

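```bash
python3 -c "
from p import *
g=grab_frame('side')
print(proj(g,[.4349,-.0493,.2583]))
for z in (.12,.141,.16,.178,.186): print(z,proj(g,[.435,-.049,z]),proj(g,[.436,-.035,z]))
s=readout.read_state();print(s['wrist_force'],s['width'],s['effort'])"
```

```text
[416.52363113 188.14033872]
0.12 [411.27408459 245.52809286] [410.4763961  248.94126458]
0.141 [412.02602505 237.29803876] [411.22879935 240.66297044]
0.16 [412.71732283 229.71129631] [411.92066002 233.03012711]
0.178 [413.38203079 222.39775442] [412.58603304 225.67066721]
0.186 [413.68055957 219.10717078] [412.88489993 222.35895181]
[-0.20399728 -0.43991957  7.50704346] 0.1842501149546078 [-1.01666604e-01 -3.28139842e+01 -4.37374637e+00 -1.89227164e+01
  2.27180537e-02 -2.59138215e-01 -1.80187257e-02]
```

```bash
python3 -c "
from p import *
g=grab_frame('side')
print(proj(g,[.1774,-.6246,.1912]))
im=cv2.imread('pics/side0.png');cv2.imwrite('pics/a.png',cv2.resize(im[40:140,460:600],None,fx=4,fy=4,interpolation=cv2.INTER_CUBIC))
im=g['color'][160:270,360:460,::-1];cv2.imwrite('pics/b.png',np.clip(2.*cv2.resize(im,None,fx=5,fy=5,interpolation=cv2.INTER_CUBIC)+20.,0,255).astype(np.uint8))
"
```

```text
[511.58488973 128.43156681]
```

View pics/a.png

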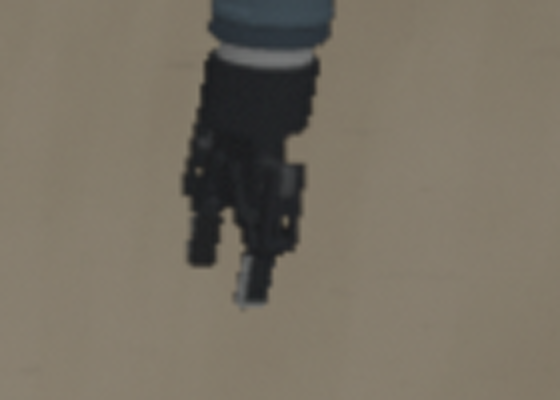

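View pics/b.png

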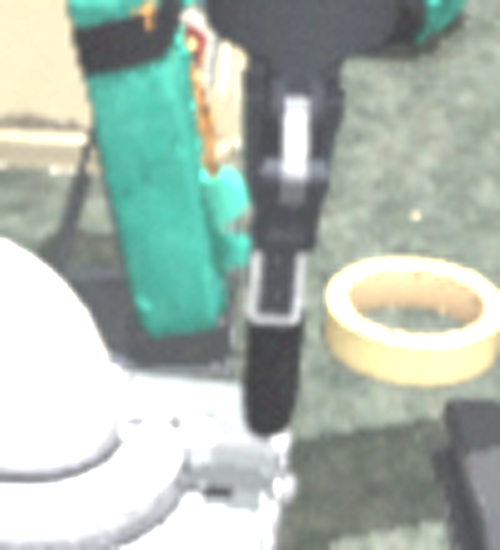

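The reported TCP and the picture disagree. The fingertips appear at row 225, which fits z≈0.18, and the jaws closed to 15 mm where the grip is 24 mm thick. They seem to be pinching only the dome of the grip. I'll open, check the force, then go lower with a check.

Emit:
send_rows(rows=[[0.065,[0,0,0],[0,0,0]],[0.065,[0,0,0],[0,0,0]],[0.065,[0,0,0],[0,0,0]],[0.065,[0,0,0],[0,0,0]],[0.065,[0,0,0],[0,0,0]]])

```text
time: 4.65
ee_pos: [0.4359, -0.0495, 0.1434]
orientation: [0.001, 0.684, 0.729, 0.0]
wrist_force: [-0.1, -0.0, 0.5]
width: 0.76
```

```bash
python3 -c "
from p import *
plan([])
g=grab_frame('side')
im=g['color'][160:270,360:460,::-1];cv2.imwrite('pics/b2.png',np.clip(2.*cv2.resize(im,None,fx=5,fy=5,interpolation=cv2.INTER_CUBIC)+20.,0,255).astype(np.uint8))
f=grab_frame('top')
im=f['color'][270:360,270:400,::-1];cv2.imwrite('pics/b3.png',np.clip(2.*cv2.resize(im,None,fx=5,fy=5,interpolation=cv2.INTER_CUBIC)+20.,0,255).astype(np.uint8))
s=readout.read_state();print(proj(f,s['ee_pos']))
"
```

```text
t 4.65 p [ 0.4359 -0.0495  0.1434] yaw 1.634 F [-0.1 -0.   0.5] j [ 0.62  0.33 -0.7   2.09  0.29  0.82  1.37] w 0.76
[345.70974597 329.24887132]
```

View pics/b2.png

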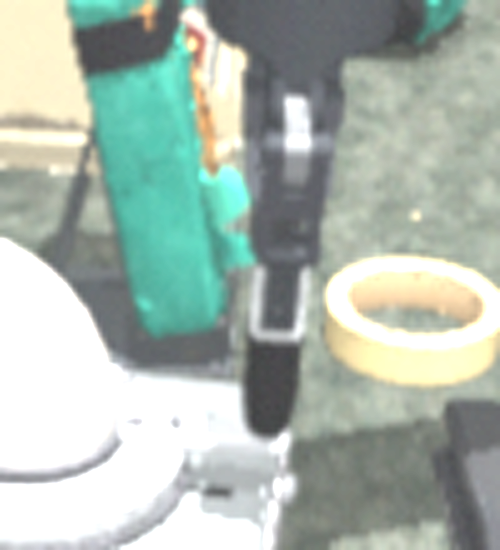

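View pics/b3.png

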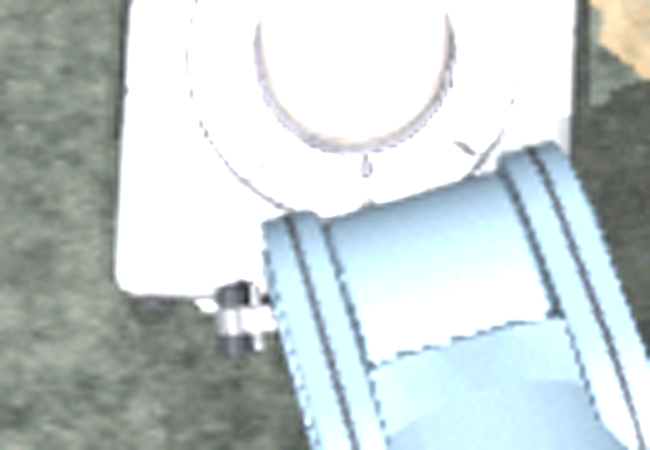

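The 8 N disappeared on opening, so the jaws were squeezing the dome. The near fingertip is at about (415,228). The true tips sit roughly 30 mm above the reported TCP, so I'll go down 28 mm more and close.

Emit:
send_rows(rows=[[0.065,[0,0,0.01],[0,0,0]],[0.065,[0,0,0.02],[0,0,0]],[0.065,[0,0,0.028],[0,0,0]],[0.065,[0,0,0.028],[0,0,0]],[0.015,[0,0,0.028],[0,0,0]],[0.015,[0,0,0.028],[0,0,0]],[0.015,[0,0,0.028],[0,0,0]],[0.015,[0,0,0.028],[0,0,0]],[0.015,[0,0,0.028],[0,0,0]],[0.015,[0,0,0.028],[0,0,0]]], grip_force=30)

```text
time: 5.75
ee_pos: [0.4364, -0.0496, 0.1158]
orientation: [0.001, 0.684, 0.729, 0.001]
wrist_force: [-1.7, -0.2, 6.8]
width: 0.267
```

```bash
python3 -c "
from p import *
plan([])
g=grab_frame('side')
im=g['color'][160:270,360:460,::-1];cv2.imwrite('pics/b5.png',np.clip(2.*cv2.resize(im,None,fx=5,fy=5,interpolation=cv2.INTER_CUBIC)+20.,0,255).astype(np.uint8))
"
```

```text
t 5.75 p [ 0.4364 -0.0496  0.1158] yaw 1.634 F [-1.7 -0.2  6.8] j [ 0.59  0.37 -0.68  2.11  0.34  0.76  1.32] w 0.267
```

View pics/b5.png

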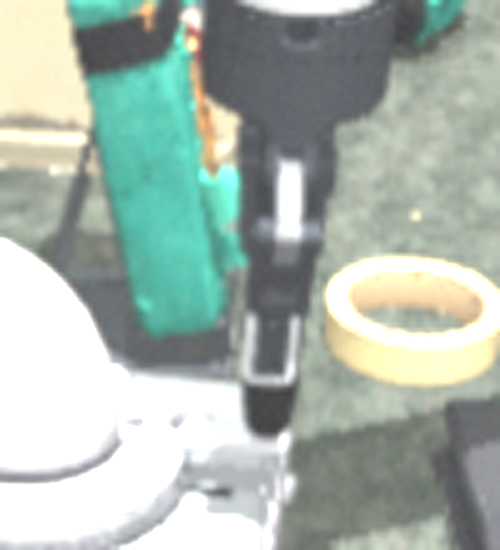

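The width of 0.267 (22.8 mm) with the tip at row 237 shows the jaws now hold the straight grip. I'll swing the hood clockwise along the arc.

Emit:
send_rows(rows=[[0.015,[0.0074,0.0003,0],[0,0,0.07]],[0.015,[0.0148,0.001,0],[0,0,0.14]],[0.015,[0.0221,0.0023,0],[0,0,0.21]],[0.015,[0.0293,0.0041,0],[0,0,0.28]],[0.015,[0.0363,0.0064,0],[0,0,0.35]],[0.015,[0.0432,0.0092,0],[0,0,0.42]],[0.015,[0.0499,0.0125,0],[0,0,0.49]],[0.015,[0.0563,0.0162,0],[0,0,0.56]],[0.015,[0.0625,0.0203,0],[0,0,0.63]],[0.015,[0.0683,0.0249,0],[0,0,0.7]],[0.015,[0.0738,0.0299,0],[0,0,0.77]],[0.015,[0.079,0.0353,0],[0,0,0.84]]])

```text
time: 7.0
ee_pos: [0.4639, 0.0307, 0.1157]
orientation: [0.001, 0.923, 0.385, -0.002]
wrist_force: [-9.2, -1.2, 11.8]
width: 0.268
```

```bash
python3 -c "
from p import *
plan([])
f=grab_frame('top');cv2.imwrite('pics/t6.png',f['color'][:,:,::-1])
"
```

```text
t 7.0 p [0.4639 0.0307 0.1157] yaw 0.79 F [-9.2 -1.2 11.8] j [ 0.25  0.38 -0.5   2.05  0.27  0.77  0.38] w 0.268
```

View pics/t6.png

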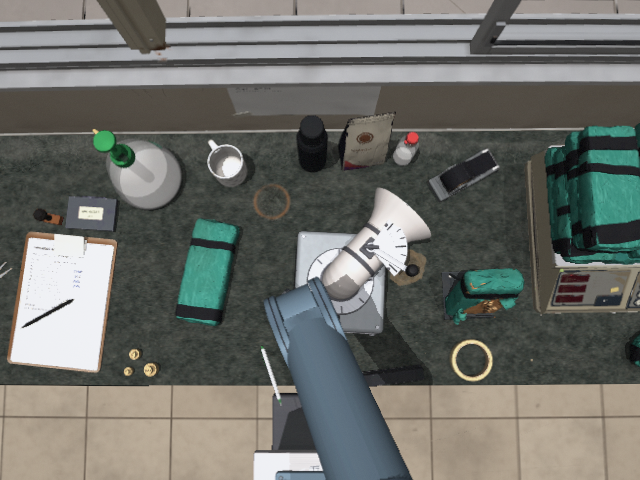

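The top view shows the hood turned about 45° clockwise with nothing else disturbed. I'll continue with the second half.

Emit:
send_rows(rows=[[0.015,[0.0074,0.0003,0],[0,0,0.07]],[0.015,[0.0148,0.001,0],[0,0,0.14]],[0.015,[0.0221,0.0023,0],[0,0,0.21]],[0.015,[0.0293,0.0041,0],[0,0,0.28]],[0.015,[0.0363,0.0064,0],[0,0,0.35]],[0.015,[0.0432,0.0092,0],[0,0,0.42]],[0.015,[0.0499,0.0125,0],[0,0,0.49]],[0.015,[0.0563,0.0162,0],[0,0,0.56]],[0.015,[0.0625,0.0203,0],[0,0,0.63]],[0.015,[0.0683,0.0249,0],[0,0,0.7]],[0.015,[0.0738,0.0299,0],[0,0,0.77]],[0.015,[0.079,0.0353,0],[0,0,0.84]]])

```text
time: 8.25
ee_pos: [0.5446, 0.063, 0.1158]
orientation: [0.001, 1.0, -0.028, -0.002]
wrist_force: [-5.3, 0.4, 6.3]
width: 0.269
```

```bash
python3 -c "
from p import *
plan([])
f=grab_frame('top');crop(f,270,200,460,350,4,'t7')
"
```

```text
t 8.25 p [0.5446 0.063  0.1158] yaw -0.056 F [-5.3  0.4  6.3] j [ 0.02  0.48 -0.29  1.86  0.18  0.83 -0.41] w 0.269
```

View pics/t7.png

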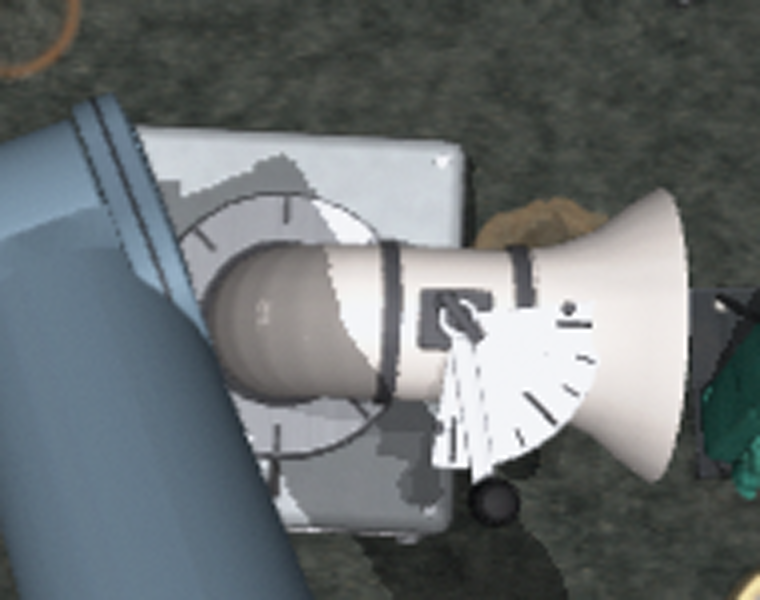

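Emit:
send_rows(rows=[[0.04,[0,0,0],[0,0,0]],[0.06,[0,0,0],[0,0,0]],[0.06,[0,0,0],[0,0,0]],[0.06,[0,0,0],[0,0,0]],[0.06,[0,0,-0.04],[0,0,0]],[0.06,[0,0,-0.09],[0,0,0]],[0.06,[0,0,-0.14],[0,0,0]],[0.06,[0,0,-0.19],[0,0,0]],[0.06,[-0.05,0,-0.22],[0,0,0]],[0.06,[-0.1,0.02,-0.22],[0,0,0]],[0.06,[-0.14,0.04,-0.22],[0,0,0]],[0.06,[-0.14,0.04,-0.22],[0,0,0]]])

```text
time: 9.5
ee_pos: [0.3995, 0.0298, 0.3362]
orientation: [0.002, 1.0, -0.031, -0.002]
wrist_force: [0.5, 0.0, 1.0]
width: 0.7
```

```bash
python3 -c "
from p import *
plan([])
f=grab_frame('top');crop(f,270,200,460,350,4,'t8')
g=grab_frame('side');crop(g,270,100,470,320,2.7,'s8')
"
```

```text
t 9.5 p [0.3995 0.0298 0.3362] yaw -0.062 F [0.5 0.  1. ] j [ 0.13 -0.03 -0.31  1.92 -0.01  1.25 -0.24] w 0.7
```

View pics/t8.png

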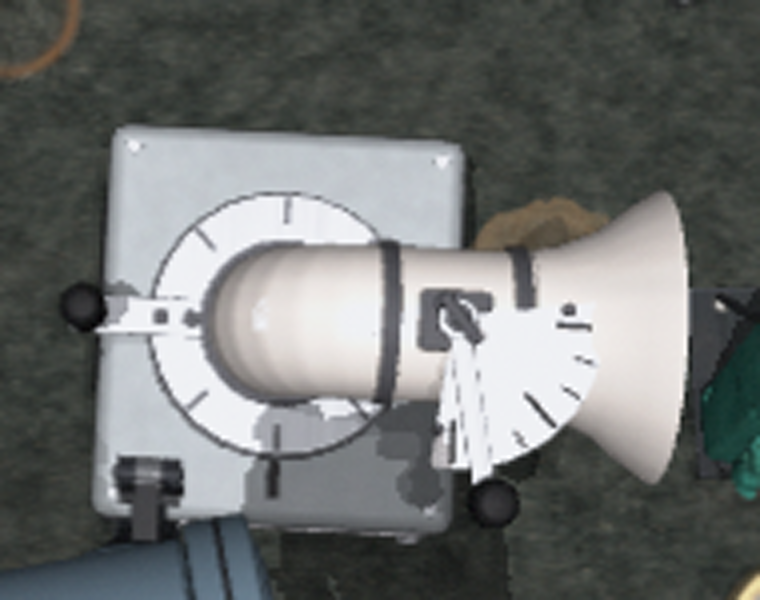

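View pics/s8.png

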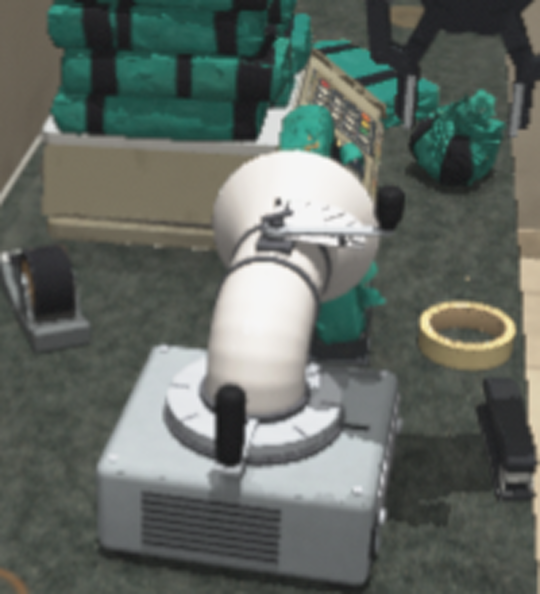

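```bash
python3 -c "
from p import *
f=grab_frame('top');g=grab_frame('side')
T=lambda x,y:(270+(x+.5)/4-.5,200+(y+.5)/4-.5)
S=lambda x,y:(270+x/2.7-.3,100+y/2.7-.3)
sc=np.array([onz(f,*T(*p),.095) for p in[(135,147),(442,160),(430,510)]]);print(sc.round(4));c=(sc[0]+sc[2])/2;print('c',c)
print('yaw', np.arctan2(*(sc[0]-sc[1])[[1,0]])-np.pi/2, np.arctan2(*(sc[1]-sc[2])[[1,0]]))
t=onz(f,*T(82,307),.18);d=(c-t)[:2];a=np.arctan2(d[1],d[0]);print('tiller',t,np.linalg.norm(d),'ang',a)
m=[onz(f,*T(*p),.172) for p in[(665,190),(655,482)]];mm=(m[0]-m[1]);print(m,np.arctan2(mm[1],mm[0])-np.pi/2, np.linalg.norm(mm))
k=onz(f,*T(493,503),.252);print('knob',k,tri(f,T(493,503),g,S(392,200)))
pv=c[:2]+.082*np.array([np.cos(a),np.sin(a)]);kk=k[:2]-pv;print('pivot',pv,np.linalg.norm(kk),'damper',a-np.arctan2(kk[1],kk[0]))
pi=onz(f,*T(462,318),.222);print('pivot img',pi)
# finger tips seen in side view (left, right)
for p in[(408,125),(519,132)]:
  o,dd=ray(g,*S(*p)); s=(.03-o[1])/dd[1]; print('tip',o+s*dd)
s=readout.read_state();print(s['ee_pos'])
"
```

```text
[[ 0.6403  0.0399  0.095 ]
 [ 0.6319 -0.1312  0.095 ]
 [ 0.4389 -0.1208  0.095 ]]
c [ 0.53956892 -0.04043575  0.095     ]
yaw -0.04909929671394653 -0.05406705132060871
tiller [0.54519175 0.065442   0.18      ] 0.10602694312762435 ang -1.623853352820824
[array([ 0.60499906, -0.23763269,  0.172     ]), array([ 0.45448212, -0.22762149,  0.172     ])] -1.6372106547460044 0.150849507981274
knob [ 0.44610588 -0.13338753  0.252     ] (array([ 0.44369441, -0.133581  ,  0.25100406]), np.float64(0.004776808695905159))
pivot [ 0.53522028 -0.12232036] 0.08979899304840684 damper 1.3941812862795637
pivot img [ 0.53594282 -0.12432285  0.222     ]
tip [0.43381884 0.03       0.38118055]
tip [0.36180672 0.03       0.381073  ]
[0.40495397 0.03233162 0.33653008]
```

The tiller angle gives hood = −1.624 − (−0.052) = −1.572 rad, so it is in the notch. The mouth edges at (665,190) and (655,482) of the crop give −1.637 world, about 0.015 rad different. The damper is at about 1.39 rad. Next I move over the knob at (0.446, −0.133).

```bash
python3 -c "
from p import *
plan([(.4455,-.1335,.336,-1.447),(.4455,-.1335,.197,-1.447)])"
```

```text
t 9.7 p [0.405  0.0323 0.3365] yaw -0.06 F [ 1.1  0.  -0.3] j [ 0.13 -0.02 -0.32  1.91 -0.01  1.25 -0.24] w 0.699
[0.0504 0.1631 0.0007] [0.003 0.    1.387]
[0.0507 0.1629 0.1397] [0.003 0.    1.387]
```

Emit:
send_rows(rows=[[0.06,[0.005,0.01,0],[0,0,0.14]],[0.06,[0.01,0.03,0],[0,0,0.28]],[0.06,[0.016,0.05,0],[0,0,0.42]],[0.06,[0.022,0.07,0],[0,0,0.56]],[0.06,[0.028,0.09,0],[0,0,0.7]],[0.06,[0.034,0.11,0],[0,0,0.84]],[0.06,[0.04,0.13,0],[0,0,0.98]],[0.06,[0.046,0.15,0],[0,0,1.12]],[0.06,[0.05,0.163,0],[0.002,0,1.26]],[0.06,[0.0505,0.163,0.02],[0.003,0,1.387]],[0.06,[0.0505,0.163,0.04],[0.003,0,1.387]],[0.06,[0.0505,0.163,0.04],[0.003,0,1.387]]])

```text
time: 10.9
ee_pos: [0.445, -0.1329, 0.2939]
orientation: [0.001, 0.75, -0.662, -0.003]
wrist_force: [-0.1, 0.0, -0.2]
width: 0.702
```

```bash
python3 -c "
from p import *
plan([(.4455,-.1335,.24,-1.447),(.4455,-.1335,.197,-1.447)])
g=grab_frame('side');crop(g,320,80,480,240,3.6,'s9')
f=grab_frame('top');crop(f,270,200,460,350,4,'t9')
"
```

```text
t 10.9 p [ 0.445  -0.1329  0.2939] yaw -1.446 F [-0.1  0.  -0.2] j [ 0.3   0.12 -0.11  1.87  0.01  1.16 -1.27] w 0.702
[ 0.0008 -0.0007  0.0539] [0.005 0.002 0.001]
[ 0.0009 -0.0009  0.0969] [0.005 0.002 0.001]
```

View pics/s9.png

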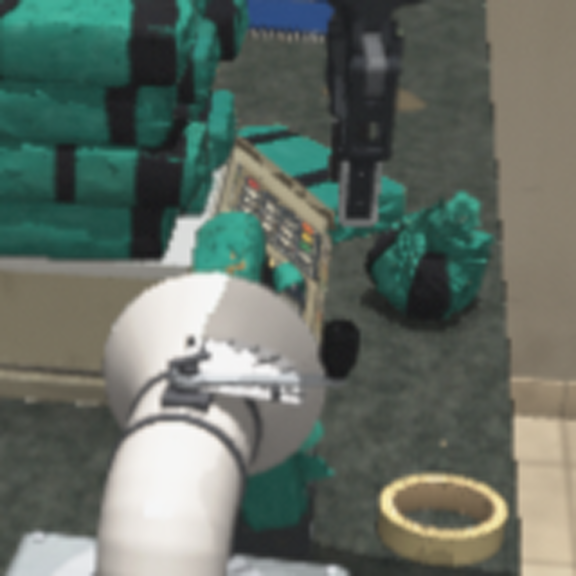

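View pics/t9.png

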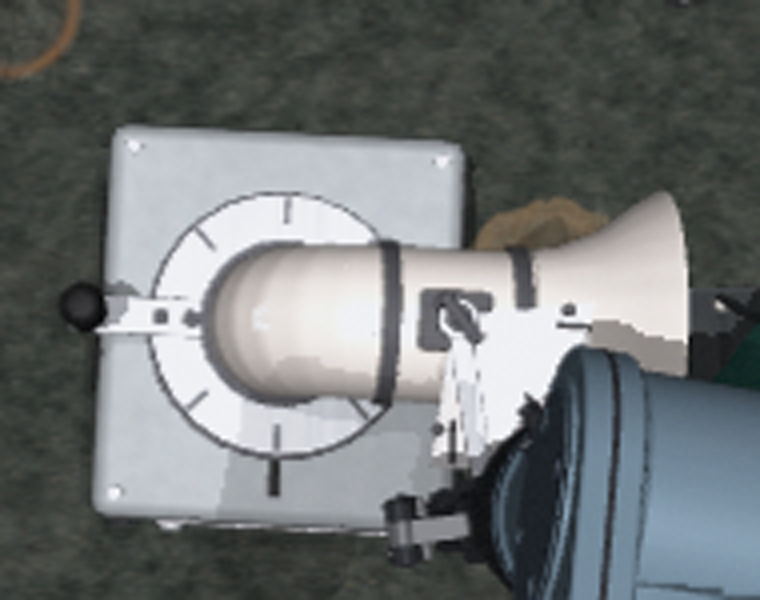

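The gripper stands above the knob: the near tip is at crop (358,225), the knob at (342,348), and the column drift matches the height difference. I'll descend and close.

Emit:
send_rows(rows=[[0.055,[0,0,0.03],[0.005,0.002,0]],[0.055,[0.001,-0.001,0.06],[0.005,0.002,0]],[0.055,[0.001,-0.001,0.08],[0.005,0.002,0]],[0.055,[0.001,-0.001,0.097],[0.005,0.002,0]],[0.055,[0.001,-0.001,0.097],[0.005,0.002,0]],[0.015,[0.001,-0.001,0.097],[0.005,0.002,0]],[0.015,[0.001,-0.001,0.097],[0.005,0.002,0]],[0.015,[0.001,-0.001,0.097],[0.005,0.002,0]],[0.015,[0.001,-0.001,0.097],[0.005,0.002,0]],[0.015,[0.001,-0.001,0.097],[0.005,0.002,0]]], grip_force=20)

```text
time: 12.0
ee_pos: [0.4488, -0.1341, 0.2011]
orientation: [-0.002, 0.75, -0.661, 0.003]
wrist_force: [0.7, 0.4, 7.0]
width: 0.264
```

```bash
python3 -c "
from p import *
plan([])
g=grab_frame('side');crop(g,320,80,480,240,3.6,'s10')
f=grab_frame('top');crop(f,270,200,460,350,4,'t10')
"
```

```text
t 12.0 p [ 0.4488 -0.1341  0.2011] yaw -1.446 F [0.7 0.4 7. ] j [ 0.29  0.21 -0.11  1.99  0.03  0.93 -1.28] w 0.264
```

View pics/s10.png

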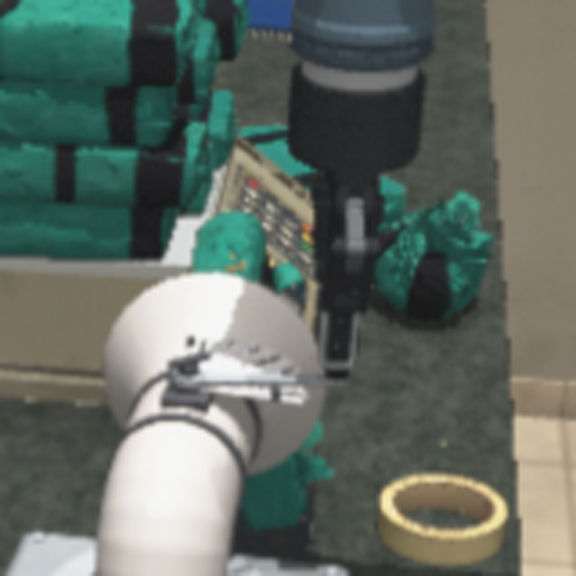

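View pics/t10.png

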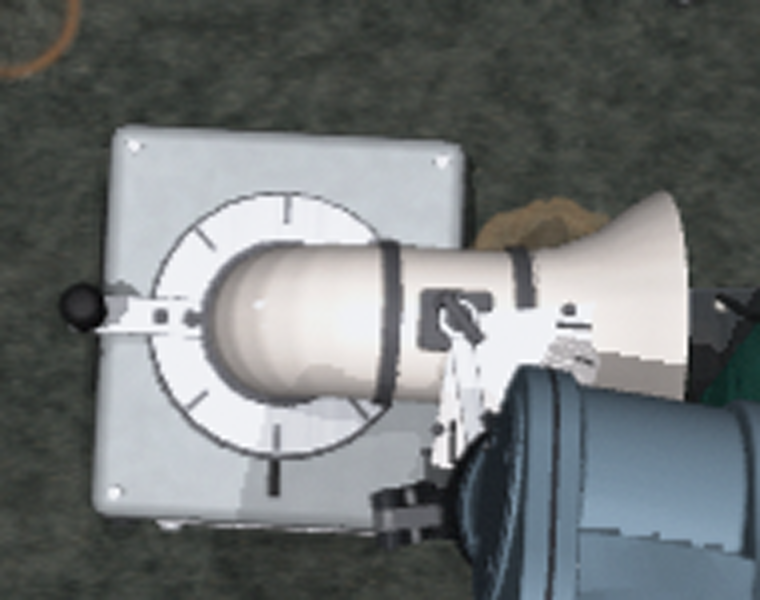

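The jaws closed at 22.5 mm on the knob. Now I swing the lever 0.61 rad anticlockwise.

Emit:
send_rows(rows=[[0.015,[0.0078,-0.0003,0],[0,0,-0.087]],[0.015,[0.0156,-0.0014,0],[0,0,-0.174]],[0.015,[0.0232,-0.003,0],[0,0,-0.261]],[0.015,[0.0307,-0.0054,0],[0,0,-0.348]],[0.015,[0.0379,-0.0084,0],[0,0,-0.435]],[0.015,[0.0449,-0.012,0],[0,0,-0.522]],[0.015,[0.0516,-0.0162,0],[0,0,-0.61]],[0.015,[0.0516,-0.0162,0],[0,0,-0.61]],[0.015,[0.0516,-0.0162,0],[0,0,-0.61]]])

```text
time: 13.0
ee_pos: [0.4718, -0.182, 0.2013]
orientation: [-0.002, 0.914, -0.406, 0.004]
wrist_force: [3.1, 3.7, -3.0]
width: 0.263
```

```bash
python3 -c "
from p import *
plan([])
f=grab_frame('top');crop(f,270,200,460,350,4,'t11')
"
```

```text
t 13.0 p [ 0.4718 -0.182   0.2013] yaw -0.836 F [ 3.1  3.7 -3. ] j [ 0.43  0.28 -0.18  1.9   0.06  0.95 -0.61] w 0.263
```

View pics/t11.png

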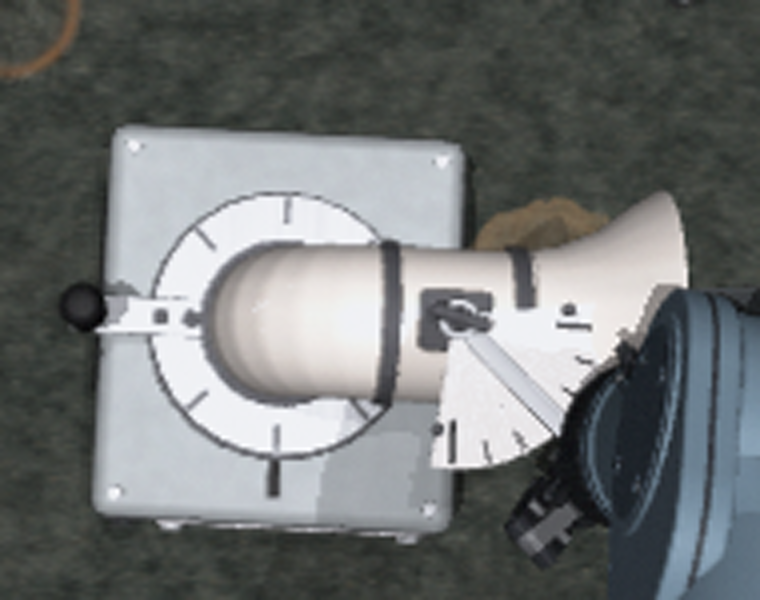

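Emit:
send_rows(rows=[[0.03,[0,0,0],[0,0,0]],[0.036,[0,0,0],[0,0,0]],[0.036,[0,0,0],[0,0,0]],[0.036,[0,0,-0.02],[0,0,0]],[0.036,[0,0,-0.05],[0,0,0]],[0.036,[0,0,-0.1],[0,0,0]],[0.036,[0,0,-0.14],[0,0,0]],[0.036,[-0.03,0.03,-0.16],[0,0,0]],[0.036,[-0.06,0.06,-0.16],[0,0,0]],[0.036,[-0.09,0.08,-0.16],[0,0,0]],[0.036,[-0.09,0.08,-0.16],[0,0,0]]])

```text
time: 14.15
ee_pos: [0.3469, -0.169, 0.3608]
orientation: [-0.001, 0.913, -0.407, 0.004]
wrist_force: [-0.4, 0.0, 0.1]
width: 0.422
```

```bash
python3 -c "
from p import *
plan([])
f=grab_frame('top');crop(f,270,200,460,350,4,'t12');cv2.imwrite('pics/t12f.png',f['color'][:,:,::-1])
"
```

```text
t 14.15 p [ 0.3469 -0.169   0.3608] yaw -0.839 F [-0.4  0.   0.1] j [ 0.5  -0.09 -0.15  1.92 -0.02  1.3  -0.48] w 0.422
```

View pics/t12.png

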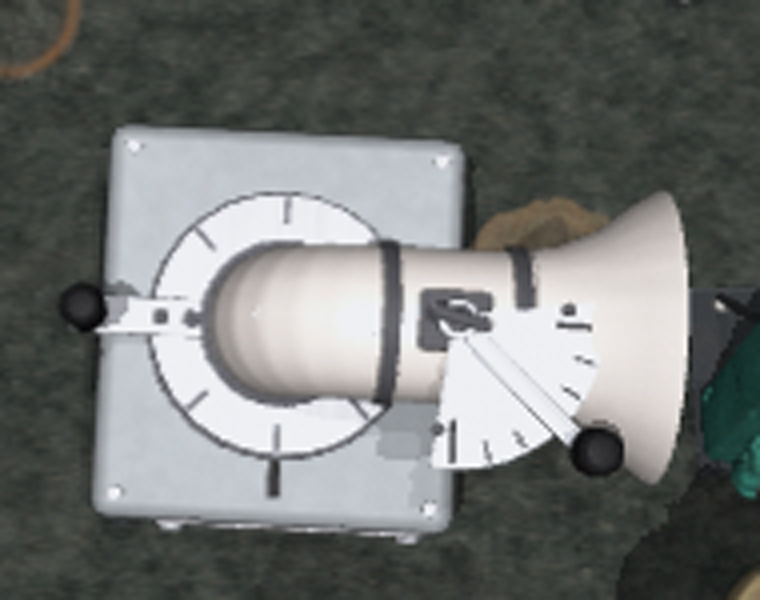

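```bash
python3 -c "
from p import *
f=grab_frame('top');g=grab_frame('side')
T=lambda x,y:(270+(x+.5)/4-.5,200+(y+.5)/4-.5)
c=np.array([.5403,-.0407])
im=f['color']
def blob(box):
  x0,y0,x1,y1=[int(v) for v in box]
  m=(im[y0:y1,x0:x1].max(2)<60).astype(np.uint8)
  n,l,st,ce=cv2.connectedComponentsWithStats(m);i=1+np.argmax(st[1:,4]);return ce[i]+[x0,y0],st[i]
b,s=blob((283,268,297,285));print(b,s,T(82,307));t=onz(f,*b,.18)
b,s=blob((411,305,429,322));print(b,s,T(597,451));k=onz(f,*b,.252)
d=c-t[:2];a=np.arctan2(d[1],d[0]);print('hood',a+.052,np.linalg.norm(d))
pv=c+.082*np.array([np.cos(a),np.sin(a)]);kk=k[:2]-pv;print(k,np.linalg.norm(kk),'damper',a-np.arctan2(kk[1],kk[0]))
for pv in (onz(f,*T(462,317),.222)[:2],):
  kk=k[:2]-pv;print(pv,np.linalg.norm(kk),a-np.arctan2(kk[1],kk[0]))
# lever itself: two points on centreline at z .226, mark angles at z .22
A=onz(f,*T(472,338),.226);B=onz(f,*T(570,438),.226);v=B-A;print('lever line',a-np.arctan2(v[1],v[0]))
crop(f,375,265,430,325,10,'t13');crop(g,330,110,430,230,5,'s13')
# parcels moved?
o=cv2.imread('pics/top0.png')[:,:,::-1].astype(int);df=np.abs(o-im).max(2)
print('sealed diff',(df[210:335,165:245]>40).sum(),'open diff',(df[262:328,440:528]>40).sum())
cv2.imwrite('pics/cmp.png',np.vstack([cv2.resize(x[240:345,420:540,::-1].astype(np.uint8),None,fx=2.7,fy=2.7) for x in(o,im)]))
"
```

```text
[289.38285714 276.77142857] [  0   0  14  17 175] (290.125, 276.375)
[419.02777778 313.125     ] [  1   2  16  13 144] (418.875, 312.375)
hood -1.556692129323903 0.10774886730909258
[ 0.46896381 -0.18366441  0.252     ] 0.09153743800254856 damper 0.8031974341132875
[ 0.53643662 -0.1243334 ] 0.08984847638694464 0.8116221591218826
lever line 0.7715120905077786
sealed diff 0 open diff 91
```

View pics/t13.png

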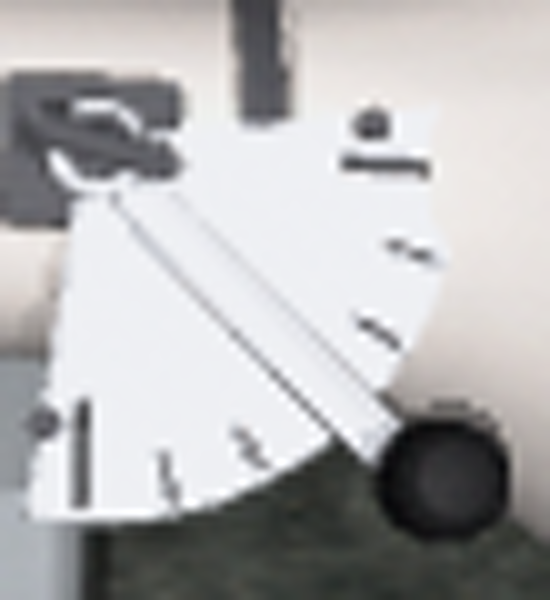

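View pics/cmp.png

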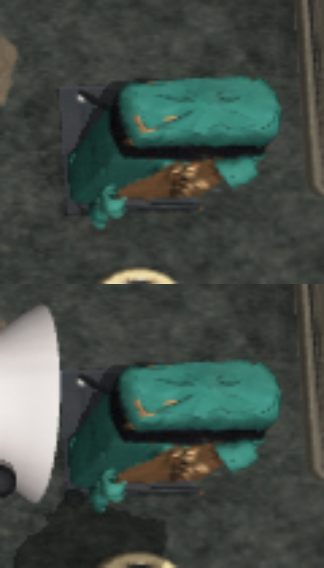

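View pics/s13.png

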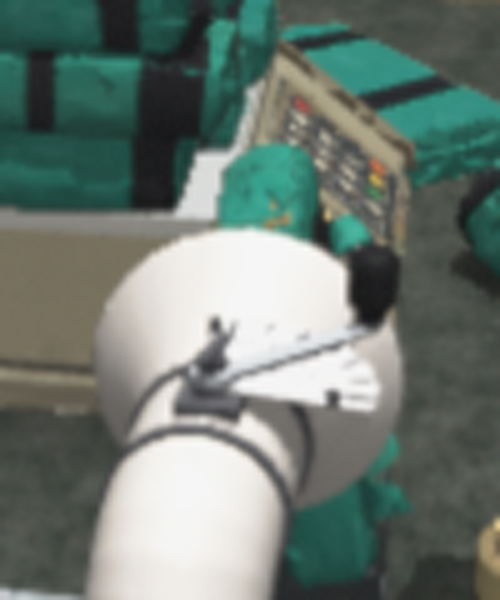

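The lever covers the long middle mark, with two short marks showing on each side. The opened parcel looks the same as at the start, and the sealed one has zero changed pixels. The tiller is still at crop (82,307), where it was after it settled in the notch. Handing in.

```bash
python3 -c "
from plant import bot
print(bot.close_job())"
```

```text
the job is handed in; nothing more can be done
None
```

The hood now faces the opened parcel and sits in the −1.571 notch, and the damper lever is at half open over the long middle mark. I did the hood first, then the damper, and handed the job in at about 14 s with the gripper clear of everything. No verdict is reported on hand-in.

- **Hood:** I turned it by the tiller and released it so the notch could pull it home. By hand-picked points it reads −1.572 rad. A rougher blob measurement, probably biased by its shadow, gave −1.557, and the mouth edges gave about −1.585.
- **Damper:** Different measurements gave 0.77 to 0.81 rad against the target of 0.785. In the picture the lever covers the long mark, with two short marks showing on each side.
- **Parcels:** The sealed parcel shows no changed pixels from the first picture. The opened one looks the same in its spot. The 91 changed pixels in its area look to be mostly the hood's edge and shadows.

**Height mismatch:** the fingertips were about 35 mm higher in the pictures than the reported TCP. The first close on the tiller therefore caught only the dome of the grip. I opened, went 28 mm lower and gripped it properly, then allowed for the difference at the damper knob. The highest wrist force I saw was about 15 N.

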